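# Find the high spot of a bent mixer spindle on bench centres and lock it there

### The job

The steel spindle of the milkshake mixer is bent and sits on centres in the small green bench gauge, with the dial indicator's sprung plunger riding on the middle of the bend. Turn the spindle by its four-armed capstan through at least one full turn in one direction while you watch the dial, then bring it to where the plunger is pushed up highest (the dial's highest reading, to within one small division) and press the red lock lever fully down, so that the spindle stays there ready for straightening. Work only the capstan and the lever: do not touch the indicator, and do not shift the things standing around.

Things in the scene. Friction and masses are not known exactly. Their poses are not given: they have to be found in the camera images.
- gauge: Green bench gauge, fixed: bed 90 mm deep (x), 290 mm long (y). Origin on the counter below the line of centres; x away from the robot, y along the centres from tailstock to capstan, z up; turned up to 0.2 rad. The line of centres is at x=0, 105 mm up. Headstock: two cheeks 10 mm thick at y=78 and y=122 mm, tops 135 mm up. Tailstock at y=-132 mm, top 146 mm up.
- capstan_axis (a point): Centre of the capstan, 105 mm up, at gauge y=165 mm; axes as the gauge's. Hub of radius 17 mm (29 mm to -y, 15 mm to +y) with four straight arms 8 mm thick, 90 deg apart, in the x-z plane through this point; each ends in a ball of radius 9 mm centred 62 mm from the axis, one red, three black. Push an arm near the top with shut fingers (or grip it), then take the next arm.
- capstan (a joint): Capstan angle, rad, no stops: 0 with the red ball straight up, grows as the top moves away from the robot (gauge +x). Starts within -0.75..0.75. Light friction (0.06 N m, 1 N at a ball), stays where left. The spindle turns with it but was clamped in its carrier at any angle, so this angle does not tell where the bend is.
- spindle_middle (a point): Point on the line of centres under the plunger, 105 mm up, at gauge y=-20 mm; axes as the gauge's. The spindle is a 10 mm steel rod along y, bowed 3 mm to one side here.
- indicator: Dial indicator: round body of radius 46 mm, 21 mm thick, white face towards the robot (gauge -x). Origin at its centre, 203 mm up, right above the spindle's middle; top 255 mm up. Stem and plunger point down to the spindle; a steel column stands 56 mm behind. Not to be touched.
- plunger (a joint): Height of the sprung plunger, m: 0 right out, more as the spindle lifts it. In one turn of the spindle it goes once up and once down, by about 6 mm; the highest value marks the high spot. Spring force 2 to 3 N.
- needle (a joint): Angle of the dial's red needle, rad: 0 straight up, grows clockwise as the robot sees it when the plunger rises, 523.6 rad per m of plunger (12 mm a turn), so it swings about half a turn. 40 small divisions of 0.3 mm (0.157 rad) each; every fifth mark is longer.
- lock_lever (a joint): Angle of the lock lever, rad: 0 raised (free; starts within 0..0.1), grows as it is pressed down. Its shoe meets the drum at 0.55 and it goes firm at about 0.6: fully down. It takes about 3 N at the grip to move and 10 to 15 N to set it firmly. Stays where left; when down it holds the spindle fast.
- lever_grip (a point): Middle of the lever's red grip, a round bar 18 mm thick, 50 mm long, pointing from the headstock towards the robot. The lever turns about an axle along gauge y, at gauge x=-36, y=100 mm, 127 mm up; this point is 72 mm from it, about 161 mm up when raised, 123 mm when down. Press it straight down from above.
- milk_jug: small steel milk jug, 92 mm tall, standing to the right; origin under its middle. Bystander.
- tin: purple square tin with a wooden lid, 87 mm wide, 100 mm tall, standing to the left; origin under its middle. Bystander.
- marker: white marker pen with a blue cap, 135 mm long, 16 mm thick, lying to the left; origin under its middle. Bystander.
- tamper: coffee tamper with a dark wooden handle, 98 mm tall, 58 mm across, standing at the back left; origin under its middle. Bystander.
- brush: turquoise brush, 170 mm long, lying to the right near the front edge; origin under its middle. Bystander.

How it is judged:
On the way, in this order (a step that is already met when the one before it is completed fails the run):
1. the capstan has been turned about one full turn one way ((value of joint capstan above 5.2 rad or value of joint capstan below -5.2 rad)), for 0.05 s.
2. the lever is pressed fully down with the high spot under the plunger (value of joint lock_lever above 0.565 rad and value of joint needle above 3.09 rad), for 0.2 s.
At the end, for the whole second after the job is handed in: the dial stands within one small division (0.16 rad) of its highest reading, which is 3.26 rad on the needle, the lock lever is fully down (above 0.565 rad) and the spindle is at rest (all of step 2 and value of joint needle below 3.6 rad and velocity of joint capstan between -0.03 and 0.03 rad/s); the robot touches nothing.
It fails at once if the indicator was touched by the robot (contact force between any of the arm, the fingers and indicator above 1 N).
It fails at once if a thing standing around was shifted by more than 30 mm (distance of any of milk_jug, tin, marker, tamper, brush from where it was at the start of the episode above 0.03 m).
It also fails if it takes over 72 s, if anything falls off the work surface, if the arm or the gripper's body presses on something with over 40 N, if the wrist force passes 120 N, or if a joint passes its speed limit or range.

### The arm

A 6-joint arm with a two-finger parallel gripper is mounted at the origin on a cart in front of the work surface, level with it; the furniture and walls round the work are solid. World frame = base frame: x ahead of the robot, y to its left, z up, the work surface at z = 0. Lengths are in m, angles in rad, forces in N, time in s.
With the tool pointing down it reaches from about 0.375 to 0.925 m from the base axis. Payload 5.7 kg.
Tool frame: the origin (TCP) lies between the finger pads; the fingertips stand 8 mm ahead of it and the grasp point (between the pads) lies 11 mm behind it; z points along the fingers, y is the line along which they close (so a half turn about z gives the same grasp; the last joint's range is limited). The gripper opens to 85 mm and grips with 20 to 120 N. Pads are 22 mm wide; open, the fingers measure 114 mm over their backs; the gripper's body (76 mm by 85 mm) begins 54 mm behind the grasp point. The pads swing forward as they close: fully open they stand 13 mm farther back than shut.
Start: joints at [0.985, 0.359, 1.51, -0, 1.272, -0.115], TCP at [0.272, 0.535, 0.239] pointing down, gripper open.
Joint ranges: [-2.97, 2.97], [-1.01, 2.36], [0.21, 2.38], [-0.96, 4.11], [0.2, 2.71], [-2.98, 2.98]. Speed limits (rad/s): [2.39, 2.39, 3.14, 3.14, 3.14, 3.14].

### API

Orientations are given as a 3x3 rotation matrix whose columns are the frame's x, y, z axes.
In Python, from workcell import manip gives the robot as it stands. The module is installed in compiled form; this text tells all that it offers.
- The arm moves only by the tool servo_tool, never from a script. Its arguments are lists of equal length, an entry for each row: "jaw": the closure in counts, from 0 (fully open) to 255 (shut); "delta_pos": the shift along the tool's x, y, z in cm, a list of three; "turn": the turn, a rotation vector about the tool's x, y, z in degrees, a list of three. A call has 1 to 5 rows; each row shifts and turns the commanded pose from where the row before left it, along the tool's axes as they then stand; what a row does not reach is not made up. A row lasts 1/12 s, in which the tool goes at most 41.7 mm and 7.16 degrees, less where a joint would pass 70% of its speed; a pose out of reach is approached as far as the arm can. A call with a gripper value outside its range is refused whole. The fingers move at their own pace and stop on an object; "newtons" is the grip in N (left out, the last holds). Time passes only in rows, so rows that do not move let the fingers close. It gives the time, the measured TCP pose, the force, the opening and the grip force at its end, in the units of the state.
- manip.observe(): the state, without advancing time (a new reading comes with each control period).
- manip.read_camera(name): name is "scene" or "top" or "wrist"; returns the picture (400x640x3 uint8, red, green, blue); there is no depth.
- manip.camera_model(name): a dict with "intrinsics" (3x3 intrinsics, pixels), "distortion" ([k1, k2, p1, p2, k3] as OpenCV has them; the pictures are not rectified), "rvec" (rotation vector, rad) and "tvec" (3), from world to camera coordinates, as OpenCV has them. Camera axes: x right, y down, z forward; pixel columns grow to the right and rows downward; lengths in m; the calibration is good to about 2 mm. A picture is of the moment at which its call begins: read the wrist's pose just before it. camera_model takes no time and is no camera call; for the wrist camera it gives the pose at the moment of the call.
- manip.finish_job(): hands the job in; it is judged then, once.
The state is a dict: "time": time; "joints": joint angles; "joint_velocities": joint speeds; "joint_torque": joint torques, N m; "ee_pos": TCP position; "ee_rot": TCP orientation; "ft_force": force on the tool from outside, world axes, zero at the start; "wrist_torque": the same for the moment, N m; "gripper_width": finger opening in m; "finger_force": force on a finger pad.
Only numpy, scipy, OpenCV 4.12 (cv2) and the standard library are available. Lean on these libraries where they do the work, as an engineer would, in place of code of your own. Each camera call takes 0.05 s, during which the arm holds its last target. There are 200 camera calls.

## Working session

There is one attempt and no reset: what is moved stays moved. The work goes in short steps, Python scripts to look and compute and a tool call to move; the robot and the scene stay as the last step left them, time stands still between calls to the robot, and variables do not carry over. Pictures are saved under pics/ and viewed, at most 10 in all, crops included, and the job is handed in when it is done.

Besides the shell and the picture viewer there is one more tool, called after "Request:" as a command line: name --argument value ..., lists and objects as JSON in quotes. servo_tool: Moves the arm, as the interface text tells. Its arguments: {"type":"object","properties":{"jaw":{"type":"array","items":{"type":"number"}},"delta_pos":{"type":"array","items":{"type":"array","items":{"type":"number"}}},"turn":{"type":"array","items":{"type":"array","items":{"type":"number"}}},"newtons":{"type":"number"}},"required":["jaw","delta_pos","turn"]}

```bash
mkdir -p pics
cat > h.py <<'E'
import numpy as np, cv2
from workcell import manip
def cam(n):
    m=manip.camera_model(n); return m, cv2.Rodrigues(np.array(m["rvec"],float))[0], np.array(m["tvec"],float).ravel()
def ray(n,px,m=None):
    m,R,t=m or cam(n)
    u=cv2.undistortPoints(np.array([[px]],float),np.array(m["intrinsics"],float),np.array(m["distortion"],float))[0,0]
    d=R.T@np.array([u[0],u[1],1]); return -R.T@t, d/np.linalg.norm(d)
def onz(n,px,z):
    o,d=ray(n,px); return o+d*(z-o[2])/d[2]
def proj(n,P):
    m,R,t=cam(n)
    return cv2.projectPoints(np.array(P,float).reshape(-1,1,3),np.array(m["rvec"],float),t,np.array(m["intrinsics"],float),np.array(m["distortion"],float))[0][:,0]
def snap(n,f):
    im=manip.read_camera(n)[:,:,::-1].copy(); cv2.imwrite("pics/"+f,im); return im
E
python3 - <<'E'
from h import *
a=snap("scene","s0.png");b=snap("top","t0.png")
for n in("scene","top"):
    m,R,t=cam(n);print(n,-R.T@t,R[2],m["intrinsics"])
s=manip.observe();print(s["ee_pos"],s["ee_rot"],s["time"],s["ft_force"])
E
```

```text
scene [ 0.00465418 -0.87420252  1.20028419] [ 0.35883092  0.56683458 -0.74157868] [[444.6021927    0.         318.63834606]
 [  0.         444.6021927  214.79155114]
 [  0.           0.           1.        ]]
top [ 0.35228472 -0.03571156  1.53286485] [ 0.1298948   0.0108783  -0.99146811] [[444.91032321   0.         317.25816367]
 [  0.         444.91032321 196.32753176]
 [  0.           0.           1.        ]]
[0.27184982 0.53421516 0.23855417] [[-8.91211797e-01  4.53586546e-01 -8.82027585e-04]
 [ 4.53587375e-01  8.91210741e-01 -1.38126659e-03]
 [ 1.59548516e-04 -1.63107766e-03 -9.99998657e-01]] 0.1 [ 0.0829991   0.1299467  -0.10534951]
```

View pics/s0.png

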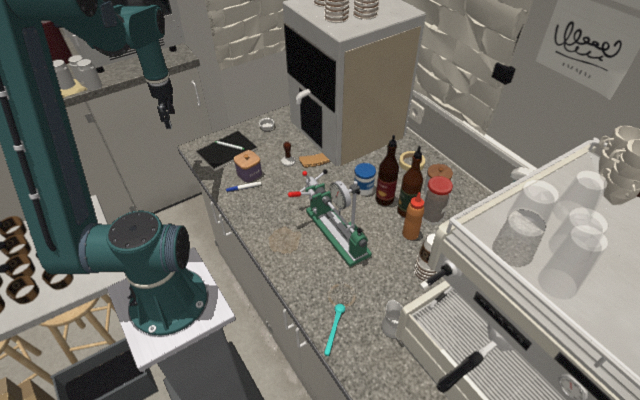

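View pics/t0.png

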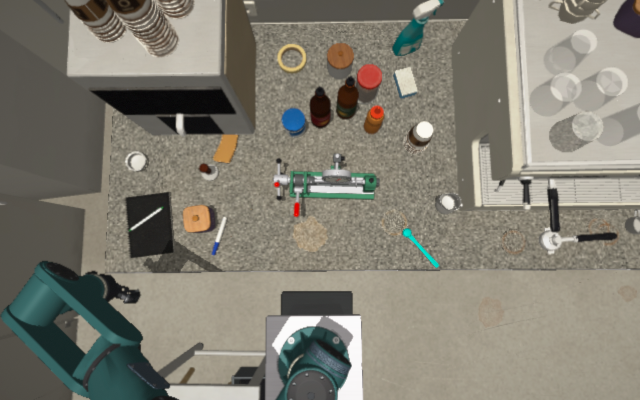

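The scene picture shows the gauge around (335,215), with its dial at (340,195) and the red lever at (295,194). The top picture shows the capstan near (280,178), the lever at (297,209) and the bed at about 290–378 × 172–200.

Run:
```python
from h import *
a=cv2.imread("pics/s0.png")[160:270,275:385];b=cv2.imread("pics/t0.png")[145:225,265:395]
A=cv2.resize(a,(440,440),interpolation=cv2.INTER_CUBIC)
B=cv2.resize(b,None,fx=6,fy=6,interpolation=cv2.INTER_CUBIC)[:, :]
cv2.imwrite("pics/c1.png",B); 
s=cv2.resize(a,None,fx=5,fy=5,interpolation=cv2.INTER_CUBIC);cv2.imwrite("pics/c2.png",s)
# measurements: red & green blobs
for n,im in(("scene",cv2.imread("pics/s0.png")),("top",cv2.imread("pics/t0.png"))):
    h=cv2.cvtColor(im,cv2.COLOR_BGR2HSV)
    x0,x1,y0,y1=(270,390,155,275) if n=="scene" else (260,395,145,225)
    for name,mk in(("red",((h[...,0]<8)|(h[...,0]>172))&(h[...,1]>150)&(h[...,2]>90)),("green",(h[...,0]>60)&(h[...,0]<85)&(h[...,1]>110)&(h[...,2]>30))):
        M=np.zeros(mk.shape,np.uint8);M[y0:y1,x0:x1]=mk[y0:y1,x0:x1]
        k,l,st,c=cv2.connectedComponentsWithStats(M)
        for i in range(1,k):
            if st[i,4]>=4: print(n,name,st[i],c[i])
        if name=="green": print(cv2.minAreaRect(np.argwhere(M)[:,::-1].astype(np.float32)))
print(onz("top",(375,182),.1),onz("top",(280,178),.105),onz("top",(297,209),.16))
```

```text
scene red [303 171   4   5  16] [304.375 172.75 ]
scene red [288 192  13   5  57] [293.68421053 193.87719298]
((335.989013671875, 224.75869750976562), (86.55118560791016, 28.70062255859375), 51.842769622802734)
top red [274 182   6   5  22] [276.27272727 184.18181818]
top red [294 203   6  14  70] [296.22857143 209.27142857]
top green [290 172  83  27 439] [322.19589977 189.51936219]
top green [352 174  24  17 186] [367.50537634 181.12365591]
((332.5836181640625, 181.57379150390625), (84.9938735961914, 31.101593017578125), 1.6365771293640137)
[ 0.58501295 -0.20835677  0.1       ] [0.60085513 0.10074825 0.105     ] [0.49317862 0.04255897 0.16      ]
```

View pics/c1.png

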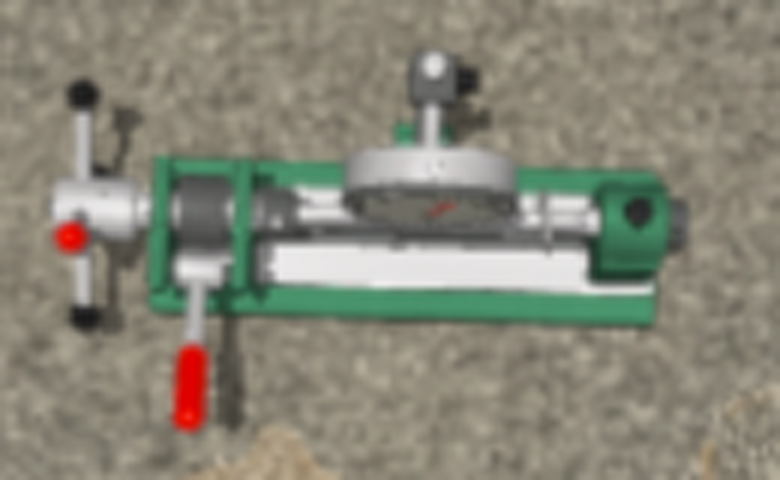

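View pics/c2.png

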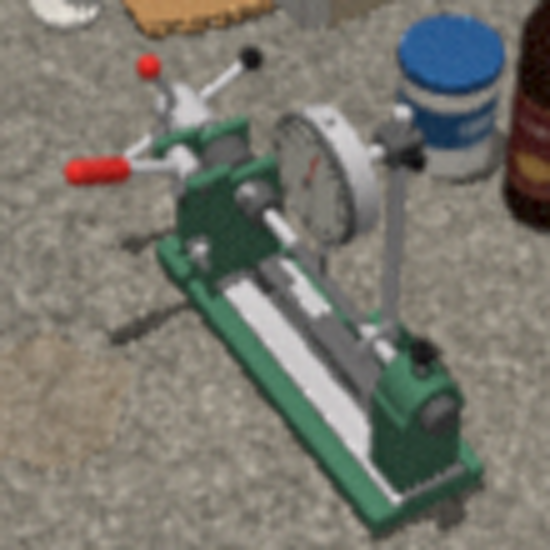

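The crops show the red ball at about 20° from straight up towards the robot, the black arms fore and aft, the raised red lever and a readable dial needle. Next I triangulate the balls and the grip.

```bash
cat >> h.py <<'E'
def tri(p1,p2,n1="top",n2="scene"):
    o1,d1=ray(n1,p1);o2,d2=ray(n2,p2)
    s=np.linalg.lstsq(np.c_[d1,-d2],o2-o1,rcond=None)[0]
    a,b=o1+s[0]*d1,o2+s[1]*d2; return (a+b)/2,np.linalg.norm(a-b)
E
python3 - <<'E'
from h import *
np.set_printoptions(precision=4,suppress=True)
print("red",tri((276.27,184.18),(304.37,172.75)))
print("black far",tri((278.7,160.8),(325,171.6)))
print("grip",tri((296.23,209.27),(293.68,193.88)))
for z in(.01,.02):
  a=onz("top",(265+150/6,145+308/6),z);b=onz("top",(265+655/6,145+325/6),z);print(a,b,np.linalg.norm(a-b),np.arctan2(b[0]-a[0],-(b[1]-a[1])))
for z in(.135,):
  a=onz("top",(265+160/6,145+290/6),z);b=onz("top",(265+158/6,145+160/6),z);print(a,b)
# tailstock top front
print("black near z.09",onz("top",(279,197.8),.09), "hub top",onz("top",(265+93/6,145+208/6),.115))
print(onz("top",(265+655/6,145+325/6),.02),onz("top",(265+640/6,145+208/6),.15))
m,R,t=cam("wrist");s=manip.observe();print(s["ee_rot"].T@(-R.T@t-s["ee_pos"]),s["ee_rot"].T@R.T,m["intrinsics"])
E
```

```text
red (array([0.5707, 0.1066, 0.1659]), np.float64(0.00044401945791208117))
black far (array([0.6522, 0.1022, 0.1332]), np.float64(0.0004960703402264316))
grip (array([0.4917, 0.0454, 0.1586]), np.float64(0.001819649367077738))
[0.5528 0.0752 0.01  ] [ 0.5398 -0.2148  0.01  ] 0.2902431510840213 -0.044655164096998205
[0.5515 0.0744 0.02  ] [ 0.5386 -0.2136  0.02  ] 0.2883372488558746 -0.04465516409699806
[0.5459 0.0608 0.135 ] [0.6157 0.0617 0.135 ]
black near z.09 [0.5378 0.1054 0.09  ] hub top [0.5936 0.0982 0.115 ]
[ 0.5386 -0.2136  0.02  ] [ 0.5844 -0.1921  0.15  ]
[ 0.0761 -0.0009 -0.1351] [[-0.0003 -0.9545 -0.2983]
 [ 1.     -0.0004  0.0002]
 [-0.0003 -0.2983  0.9545]] [[317.1881   0.     324.154 ]
 [  0.     317.1881 193.5166]
 [  0.       0.       1.    ]]
```

Request:
servo_tool --jaw '[255, 255, 255, 255]' --delta_pos '[[0, 0, 0], [0, 0, 0], [0, 0, 0], [0, 0, 0]]' --turn '[[0, 0, -6.1], [0, 0, -6.1], [0, 0, -6.1], [0, 0, -6.1]]'

```text
time: 0.43
ee_pos: [0.2719, 0.5344, 0.2387]
ee_rot: [[-0.999, 0.04, -0.001], [0.04, 0.999, -0.001], [0.001, -0.001, -1.0]]
ft_force: [-0.2, 1.1, -0.8]
gripper_width: 0.0388
finger_force: 0.0
```

Request:
servo_tool --jaw '[255, 255, 255, 255, 255]' --delta_pos '[[-2.2, -2.6, 0], [-2.2, -2.6, 0], [-2.2, -2.6, 0], [-2.2, -2.6, 0], [-2.2, -2.6, 0]]' --turn '[[0, 0, 0], [0, 0, 0], [0, 0, 0], [0, 0, 0], [0, 0, 0]]'

```text
time: 0.85
ee_pos: [0.3766, 0.3984, 0.2389]
ee_rot: [[-0.999, 0.044, -0.001], [0.044, 0.999, -0.001], [0.001, -0.001, -1.0]]
ft_force: [-0.8, 0.3, -0.7]
gripper_width: 0.0004
finger_force: 0.0
```

Request:
servo_tool --jaw '[255, 255, 255, 255, 255]' --delta_pos '[[-2.2, -2.6, 0], [-2.2, -2.6, 0], [-2.2, -2.6, 0], [-2.2, -2.6, 0], [-2.2, -2.6, 0]]' --turn '[[0, 0, 0], [0, 0, 0], [0, 0, 0], [0, 0, 0], [0, 0, 0]]'

```text
time: 1.27
ee_pos: [0.4807, 0.2635, 0.239]
ee_rot: [[-0.999, 0.045, -0.001], [0.045, 0.999, -0.0], [0.001, -0.0, -1.0]]
ft_force: [0.4, 0.1, -0.4]
gripper_width: 0.0001
finger_force: 0.0
```

```bash
cat >> h.py <<'E'
yaw=-0.0446; GX=np.array([np.cos(yaw),np.sin(yaw),0]);GY=np.array([-np.sin(yaw),np.cos(yaw),0])
CAP=np.array([.5945,.105,.105]); O=CAP-.165*GY-np.array([0,0,.105])
def G(x,y,z): return O+x*GX+y*GY+np.array([0,0,z])
def where():
    s=manip.observe(); d=s["ee_pos"]-O; R=s["ee_rot"]
    print("t %.2f gauge xyz mm"%s["time"],np.round([d@GX*1e3,d@GY*1e3,d[2]*1e3],1),"F",np.round(s["ft_force"],1),"yaw err deg",round(np.degrees(np.arctan2(R[1,1],R[0,1])-np.arctan2(GY[1],GY[0])),1),"tilt",np.round(R[:2,2],3),"w",round(s["gripper_width"],3))
def rect(n,im,N=240,half=.05,x=-.0105):
    c=[G(x,-.02+half,.203+half),G(x,-.02-half,.203+half),G(x,-.02-half,.203-half),G(x,-.02+half,.203-half)]
    H=cv2.getPerspectiveTransform(proj(n,c).astype(np.float32),np.float32([[0,0],[N,0],[N,N],[0,N]]))
    return cv2.warpPerspective(im,H,(N,N),flags=cv2.INTER_CUBIC)
E
python3 - <<'E'
from h import *
where()
im=snap("scene","s1.png")
r=np.hstack([rect("scene",cv2.imread("pics/s0.png")),rect("scene",im)])
c=cv2.resize(im[150:250,270:390],(480,400));
out=np.zeros((640,480,3),np.uint8);out[:240]=r;out[240:]=c;out=out[:600]
cv2.imwrite("pics/v1.png",out)
E
```

```text
t 1.27 gauge xyz mm [-120.7  318.2  239. ] F [ 0.4  0.1 -0.4] yaw err deg -0.0 tilt [-0.001 -0.   ] w 0.0
```

View pics/v1.png

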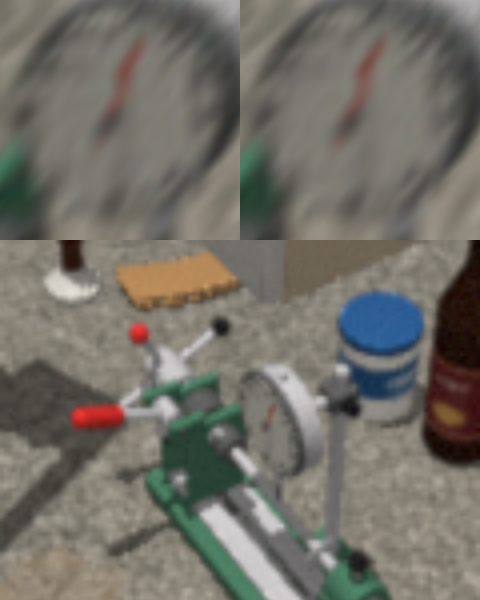

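The dial reads about 0.4 rad, close to its lowest, and the scene view of it is not blocked by the arm. I move on above the capstan.

Request:
servo_tool --jaw '[255, 255, 255, 255, 255]' --delta_pos '[[-2.7, -3.05, 0], [-2.7, -3.05, 0], [-2.7, -3.05, 0], [-2.7, -3.05, 0], [-2.7, -3.05, 0]]' --turn '[[0, 0, 0], [0, 0, 0], [0, 0, 0], [0, 0, 0], [0, 0, 0]]'

```text
time: 1.73
ee_pos: [0.6088, 0.1052, 0.2389]
ee_rot: [[-0.999, 0.045, -0.001], [0.045, 0.999, -0.0], [0.001, -0.0, -1.0]]
ft_force: [0.5, 0.7, 0.6]
gripper_width: 0.0004
finger_force: 0.0
```

Request:
servo_tool --jaw '[255, 255]' --delta_pos '[[0, 0, 2], [0, 0, 2]]' --turn '[[0, 0, 0], [0, 0, 0]]'

```text
time: 1.9
ee_pos: [0.611, 0.1045, 0.1996]
ee_rot: [[-0.999, 0.049, 0.003], [0.049, 0.999, -0.0], [-0.003, 0.0, -1.0]]
ft_force: [-0.8, 0.1, -1.2]
gripper_width: 0.0
finger_force: 0.0
```

```bash
cat >> h.py <<'E'
def needle(im,n="scene"):
    r=rect(n,im).astype(float); red=r[...,2]-np.maximum(r[...,0],r[...,1]); red[:20]=0;red[200:]=0;red[:,:25]=0;red[:,215:]=0
    w=np.clip(red-25,0,None); yy,xx=np.mgrid[:240,:240]
    if w.sum()<1: return None
    cx,cy=(w*xx).sum()/w.sum(),(w*yy).sum()/w.sum()
    C=np.cov(np.c_[xx.ravel(),yy.ravel()].T,aweights=w.ravel()); l,V=np.linalg.eigh(C);v=V[:,1]
    if v@[cx-120,cy-103]<0: v=-v
    return np.arctan2(v[0],-v[1])%(2*np.pi),np.round((cx,cy)),np.arctan2(cx-120,103-cy)%(2*np.pi)
def capang():
    im=manip.read_camera("top")[:,:,::-1]; h=cv2.cvtColor(im.copy(),cv2.COLOR_BGR2HSV)
    M=(((h[...,0]<8)|(h[...,0]>172))&(h[...,1]>150)&(h[...,2]>70)); M[:, :255]=0;M[:,287:]=0;M[:145]=0;M[215:]=0
    p=np.argwhere(M)
    if len(p)<4: return None
    px=p.mean(0)[::-1]; a=np.linspace(-np.pi,np.pi,721); P=np.array([CAP+.062*(np.sin(q)*GX+[0,0,np.cos(q)]) for q in a])
    e=np.linalg.norm(proj("top",P)-px,axis=1); return [(round(a[i],2),round(e[i],1)) for i in range(1,720) if e[i]<=e[i-1] and e[i]<e[i+1]],len(p)
E
python3 - <<'E'
from h import *
where(); print(needle(cv2.imread("pics/s0.png"))); print(needle(snap("scene","s2.png"))); print(capang())
E
```

```text
t 1.90 gauge xyz mm [ 16.5 165.2 199.6] F [-0.8  0.1 -1.2] yaw err deg -0.2 tilt [ 0.003 -0.   ] w 0.0
(np.float64(0.32486479476042784), array([126.,  73.]), np.float64(0.17993099840558613))
(np.float64(0.3286885846918422), array([125.,  73.]), np.float64(0.1663173431382639))
([(np.float64(-3.07), np.float64(5.0)), (np.float64(-0.38), np.float64(1.1))], 9)
```

Request:
servo_tool --jaw '[255, 255, 255, 255, 255]' --delta_pos '[[0, 0, 3], [0, 0, 3], [1.2, 0, 0], [1.2, 0, 0], [1.2, 0, 0]]' --turn '[[0, 0, 0], [0, 0, 0], [0, 0, 0], [0, 0, 0], [0, 0, 0]]'

```text
time: 2.42
ee_pos: [0.5747, 0.109, 0.1404]
ee_rot: [[-0.999, 0.044, 0.005], [0.044, 0.999, 0.0], [-0.005, 0.0, -1.0]]
ft_force: [4.9, -0.2, 1.1]
gripper_width: -0.0002
finger_force: 1.6
```

Run:
```python
from h import *
where(); print(needle(snap("scene","s3.png"))); print(capang())
```

```text
t 2.42 gauge xyz mm [-19.9 168.1 140.4] F [ 4.9 -0.2  1.1] yaw err deg 0.0 tilt [0.005 0.   ] w -0.0
(np.float64(0.5719852327537978), array([133.,  84.]), np.float64(0.5935458683812593))
([(np.float64(-2.48), np.float64(3.8)), (np.float64(-0.9), np.float64(1.0))], 9)
```

Request:
servo_tool --jaw '[255, 255, 255, 255, 255]' --delta_pos '[[0, 0, -2.5], [0, 0, -2.5], [-2.95, 0, 0], [-2.95, 0, 0], [-2.95, 0, 0]]' --turn '[[0, 0, 0], [0, 0, 0], [0, 0, 0], [0, 0, 0], [0, 0, 0]]'

```text
time: 2.93
ee_pos: [0.662, 0.1049, 0.1912]
ee_rot: [[-0.999, 0.044, 0.002], [0.044, 0.999, 0.0], [-0.002, 0.0, -1.0]]
ft_force: [1.2, -0.1, 0.7]
gripper_width: -0.0001
finger_force: 0.0
```

Request:
servo_tool --jaw '[255, 255, 255, 255, 255]' --delta_pos '[[0, 0, 2.5], [0, 0, 2.5], [1.3, -0.3, 0], [1.3, 0, 0], [1.3, 0, 0]]' --turn '[[0, 0, 0], [0, 0, 0], [0, 0, 0], [0, 0, 0], [0, 0, 0]]'

```text
time: 3.35
ee_pos: [0.6244, 0.1035, 0.1405]
ee_rot: [[-0.999, 0.045, 0.005], [0.045, 0.999, 0.0], [-0.005, 0.0, -1.0]]
ft_force: [4.1, 0.3, 4.1]
gripper_width: 0.0001
finger_force: 2.0
```

Request:
servo_tool --jaw '[255, 255, 255, 255]' --delta_pos '[[1.3, 0, 0], [1.3, 0, 0], [1.3, 0, 0], [1.0, 0, 0]]' --turn '[[0, 0, 0], [0, 0, 0], [0, 0, 0], [0, 0, 0]]'

```text
time: 3.68
ee_pos: [0.5751, 0.1056, 0.141]
ee_rot: [[-0.999, 0.044, 0.006], [0.044, 0.999, -0.0], [-0.006, 0.0, -1.0]]
ft_force: [4.8, -0.8, 1.2]
gripper_width: 0.0001
finger_force: 1.7
```

Run:
```python
from h import *
where(); print(needle(snap("scene","s4.png"))); print(capang())
```

```text
t 3.68 gauge xyz mm [-19.4 164.7 141. ] F [ 4.8 -0.8  1.2] yaw err deg 0.0 tilt [ 0.006 -0.   ] w 0.0
(np.float64(2.8534014232502876), array([130., 165.]), np.float64(2.981032199521971))
None
```

Request:
servo_tool --jaw '[255, 255, 255, 255, 255]' --delta_pos '[[0, 0, -2.5], [0, 0, -2.5], [-2.95, 0, 0], [-2.95, 0, 0], [-2.95, 0, 0]]' --turn '[[0, 0, 0], [0, 0, 0], [0, 0, 0], [0, 0, 0], [0, 0, 0]]'

```text
time: 4.2
ee_pos: [0.6621, 0.1016, 0.1903]
ee_rot: [[-0.999, 0.044, -0.0], [0.044, 0.999, 0.0], [0.0, 0.0, -1.0]]
ft_force: [0.2, 0.6, -0.0]
gripper_width: 0.0
finger_force: 0.0
```

Request:
servo_tool --jaw '[255, 255, 255, 255, 255]' --delta_pos '[[0, 0, 2.5], [0, 0, 2.5], [1.3, 0, 0], [1.3, 0, 0], [1.3, 0, 0]]' --turn '[[0, 0, 0], [0, 0, 0], [0, 0, 0], [0, 0, 0], [0, 0, 0]]'

```text
time: 4.62
ee_pos: [0.6248, 0.1033, 0.1399]
ee_rot: [[-0.999, 0.045, 0.004], [0.045, 0.999, 0.0], [-0.004, 0.0, -1.0]]
ft_force: [3.7, 0.1, 3.0]
gripper_width: -0.0001
finger_force: 2.0
```

Request:
servo_tool --jaw '[255, 255]' --delta_pos '[[1.3, 0, 0], [0, 0, 0]]' --turn '[[0, 0, 0], [0, 0, 0]]'

```text
time: 4.78
ee_pos: [0.6072, 0.104, 0.1394]
ee_rot: [[-0.999, 0.044, -0.003], [0.044, 0.999, 0.0], [0.003, -0.0, -1.0]]
ft_force: [-0.6, -0.3, -0.0]
gripper_width: -0.0002
finger_force: 0.0
```

Run:
```python
from h import *
where(); print(needle(snap("scene","s5.png"))); print(capang())
```

```text
t 4.78 gauge xyz mm [ 12.7 164.6 139.4] F [-0.6 -0.3 -0. ] yaw err deg 0.0 tilt [-0.003  0.   ] w -0.0
(np.float64(3.340824395982919), array([108., 169.]), np.float64(3.3245774478358063))
None
```

Request:
servo_tool --jaw '[255, 255, 255]' --delta_pos '[[1.3, 0, 0], [1.3, 0, 0], [1.0, 0, 0]]' --turn '[[0, 0, 0], [0, 0, 0], [0, 0, 0]]'

```text
time: 5.13
ee_pos: [0.5762, 0.1051, 0.14]
ee_rot: [[-0.999, 0.045, 0.005], [0.045, 0.999, -0.0], [-0.005, 0.0, -1.0]]
ft_force: [3.1, -0.3, 0.7]
gripper_width: -0.0
finger_force: 1.4
```

Run:
```python
from h import *
where(); print(needle(snap("scene","s6.png"))); print(capang())
```

```text
t 5.13 gauge xyz mm [-18.3 164.3 140. ] F [ 3.1 -0.3  0.7] yaw err deg -0.0 tilt [ 0.005 -0.   ] w -0.0
(np.float64(2.6165715249558086), array([136., 155.]), np.float64(2.845713749291863))
None
```

Request:
servo_tool --jaw '[255, 255, 255, 255, 255]' --delta_pos '[[0, 0, -2.5], [0, 0, -2.5], [-2.95, 0, 0], [-2.95, 0, 0], [-2.95, 0, 0]]' --turn '[[0, 0, 0], [0, 0, 0], [0, 0, 0], [0, 0, 0], [0, 0, 0]]'

```text
time: 5.65
ee_pos: [0.6628, 0.1013, 0.1899]
ee_rot: [[-0.999, 0.045, -0.0], [0.045, 0.999, 0.0], [0.0, 0.0, -1.0]]
ft_force: [0.6, -0.5, 0.2]
gripper_width: -0.0003
finger_force: 0.0
```

Request:
servo_tool --jaw '[255, 255, 255, 255, 255]' --delta_pos '[[0, 0, 2.5], [0, 0, 2.5], [1.3, 0, 0], [1.3, 0, 0], [1.3, 0, 0]]' --turn '[[0, 0, 0], [0, 0, 0], [0, 0, 0], [0, 0, 0], [0, 0, 0]]'

```text
time: 6.07
ee_pos: [0.625, 0.103, 0.1392]
ee_rot: [[-0.999, 0.045, 0.003], [0.045, 0.999, 0.0], [-0.003, 0.0, -1.0]]
ft_force: [3.1, 0.3, 3.4]
gripper_width: -0.0002
finger_force: 1.7
```

Request:
servo_tool --jaw '[255, 255, 255, 255]' --delta_pos '[[1.3, 0, 0], [1.3, 0, 0], [1.3, 0, 0], [1.0, 0, 0]]' --turn '[[0, 0, 0], [0, 0, 0], [0, 0, 0], [0, 0, 0]]'

```text
time: 6.4
ee_pos: [0.5755, 0.1051, 0.1398]
ee_rot: [[-0.999, 0.045, 0.003], [0.045, 0.999, -0.0], [-0.003, 0.0, -1.0]]
ft_force: [3.7, 0.2, 0.3]
gripper_width: 0.0002
finger_force: 1.4
```

Run:
```python
from h import *
where(); print(needle(snap("scene","s7.png"))); print(capang())
```

```text
t 6.40 gauge xyz mm [-19.  164.3 139.8] F [3.7 0.2 0.3] yaw err deg -0.0 tilt [ 0.003 -0.   ] w 0.0
(np.float64(0.4623500821091899), array([134.,  73.]), np.float64(0.4291517175404733))
None
```

Request:
servo_tool --jaw '[255, 255, 255, 255, 255]' --delta_pos '[[0, 0, -2.5], [0, 0, -2.5], [-2.95, 0, 0], [-2.95, 0, 0], [-2.95, 0, 0]]' --turn '[[0, 0, 0], [0, 0, 0], [0, 0, 0], [0, 0, 0], [0, 0, 0]]'

```text
time: 6.92
ee_pos: [0.663, 0.1013, 0.1897]
ee_rot: [[-0.999, 0.045, -0.001], [0.045, 0.999, 0.0], [0.001, 0.0, -1.0]]
ft_force: [0.6, 0.2, 0.9]
gripper_width: 0.0001
finger_force: 0.0
```

Request:
servo_tool --jaw '[255, 255, 255, 255, 255]' --delta_pos '[[0, 0, 2.5], [0, 0, 2.5], [1.3, 0, 0], [1.3, 0, 0], [1.3, 0, 0]]' --turn '[[0, 0, 0], [0, 0, 0], [0, 0, 0], [0, 0, 0], [0, 0, 0]]'

```text
time: 7.33
ee_pos: [0.6252, 0.103, 0.139]
ee_rot: [[-0.999, 0.045, 0.002], [0.045, 0.999, 0.0], [-0.002, 0.0, -1.0]]
ft_force: [3.6, 0.1, 3.5]
gripper_width: -0.0001
finger_force: 1.7
```

Request:
servo_tool --jaw '[255, 255, 255, 255]' --delta_pos '[[1.3, 0, 0], [1.3, 0, 0], [1.3, 0, 0], [1.0, 0, 0]]' --turn '[[0, 0, 0], [0, 0, 0], [0, 0, 0], [0, 0, 0]]'

```text
time: 7.67
ee_pos: [0.576, 0.1051, 0.1397]
ee_rot: [[-0.999, 0.045, 0.003], [0.045, 0.999, -0.0], [-0.003, 0.0, -1.0]]
ft_force: [3.2, -0.6, 1.7]
gripper_width: -0.0001
finger_force: 1.5
```

Run:
```python
from h import *
where(); print(needle(snap("scene","s8.png"))); print(capang())
```

```text
t 7.67 gauge xyz mm [-18.5 164.3 139.7] F [ 3.2 -0.6  1.7] yaw err deg -0.0 tilt [ 0.003 -0.   ] w -0.0
(np.float64(0.5609430037700398), array([133.,  83.]), np.float64(0.5784963972863377))
([(np.float64(-2.49), np.float64(3.0)), (np.float64(-0.9), np.float64(0.2))], 17)
```

Request:
servo_tool --jaw '[255, 255, 255, 255, 255]' --delta_pos '[[0, 0, -2.5], [0, 0, -2.5], [-2.95, 0, 0], [-2.95, 0, 0], [-2.95, 0, 0]]' --turn '[[0, 0, 0], [0, 0, 0], [0, 0, 0], [0, 0, 0], [0, 0, 0]]'

```text
time: 8.18
ee_pos: [0.6634, 0.1013, 0.1896]
ee_rot: [[-0.999, 0.045, -0.001], [0.045, 0.999, 0.0], [0.001, 0.0, -1.0]]
ft_force: [1.1, -1.1, 0.2]
gripper_width: -0.0001
finger_force: 0.0
```

Request:
servo_tool --jaw '[255, 255, 255, 255, 255]' --delta_pos '[[0, 0, 2.5], [0, 0, 2.5], [1.3, 0, 0], [1.3, 0, 0], [1.3, 0, 0]]' --turn '[[0, 0, 0], [0, 0, 0], [0, 0, 0], [0, 0, 0], [0, 0, 0]]'

```text
time: 8.6
ee_pos: [0.6258, 0.103, 0.1391]
ee_rot: [[-0.999, 0.045, 0.003], [0.045, 0.999, 0.0], [-0.002, 0.0, -1.0]]
ft_force: [5.4, 0.2, 3.4]
gripper_width: -0.0001
finger_force: 1.9
```

Request:
servo_tool --jaw '[255, 255, 255, 255]' --delta_pos '[[1.3, 0, 0], [1.3, 0, 0], [1.3, 0, 0], [1.0, 0, 0]]' --turn '[[0, 0, 0], [0, 0, 0], [0, 0, 0], [0, 0, 0]]'

```text
time: 8.93
ee_pos: [0.5768, 0.1051, 0.1398]
ee_rot: [[-0.999, 0.045, 0.004], [0.045, 0.999, -0.0], [-0.004, 0.0, -1.0]]
ft_force: [3.6, -1.3, 0.4]
gripper_width: -0.0002
finger_force: 1.7
```

Request:
servo_tool --jaw '[255, 255, 255, 255, 255]' --delta_pos '[[0, 0, -2.5], [0, 0, -2.5], [-2.95, 0, 0], [-2.95, 0, 0], [-2.95, 0, 0]]' --turn '[[0, 0, 0], [0, 0, 0], [0, 0, 0], [0, 0, 0], [0, 0, 0]]'

```text
time: 9.35
ee_pos: [0.6637, 0.1013, 0.1896]
ee_rot: [[-0.999, 0.045, -0.002], [0.045, 0.999, 0.0], [0.002, 0.0, -1.0]]
ft_force: [-0.5, -0.9, -0.0]
gripper_width: -0.0001
finger_force: 0.0
```

Request:
servo_tool --jaw '[255, 255, 255, 255, 255]' --delta_pos '[[0, 0, 2.5], [0, 0, 2.5], [1.3, 0, 0], [1.3, 0, 0], [0.9, 0, 0]]' --turn '[[0, 0, 0], [0, 0, 0], [0, 0, 0], [0, 0, 0], [0, 0, 0]]'

```text
time: 9.77
ee_pos: [0.6292, 0.1029, 0.139]
ee_rot: [[-0.999, 0.045, 0.001], [0.045, 0.999, 0.0], [-0.001, 0.0, -1.0]]
ft_force: [3.6, 0.1, 2.6]
gripper_width: 0.0002
finger_force: 1.8
```

Request:
servo_tool --jaw '[255, 255, 255, 255, 255]' --delta_pos '[[0.8, 0, 0], [0.6, 0, 0], [0.5, 0, 0], [0.5, 0, 0], [0, 0, 0]]' --turn '[[0, 0, 0], [0, 0, 0], [0, 0, 0], [0, 0, 0], [0, 0, 0]]'

```text
time: 10.18
ee_pos: [0.6027, 0.1039, 0.139]
ee_rot: [[-0.999, 0.045, -0.002], [0.045, 0.999, -0.0], [0.002, -0.0, -1.0]]
ft_force: [0.2, 0.2, -0.2]
gripper_width: 0.0002
finger_force: 0.5
```

Run:
```python
from h import *
where(); print(needle(snap("scene","s9.png"))); print(capang())
```

```text
t 10.18 gauge xyz mm [  8.2 164.2 139. ] F [ 0.2  0.2 -0.2] yaw err deg -0.0 tilt [-0.002 -0.   ] w 0.0
(np.float64(3.2598174850980564), array([112., 169.]), np.float64(3.265538922760585))
None
```

Needle reads 3.26, the high spot. I back off the capstan and go above the lever.

Request:
servo_tool --jaw '[255, 255, 255, 255]' --delta_pos '[[-0.8, 0, 0], [0, 0, -3], [0, 0, -3], [0, 0, -2]]' --turn '[[0, 0, 0], [0, 0, 0], [0, 0, 0], [0, 0, 0]]'

```text
time: 10.62
ee_pos: [0.6132, 0.1034, 0.2212]
ee_rot: [[-0.999, 0.045, 0.001], [0.045, 0.999, -0.0], [-0.001, -0.0, -1.0]]
ft_force: [-0.3, -0.7, -0.3]
gripper_width: -0.0001
finger_force: 0.0
```

Request:
servo_tool --jaw '[255, 255, 255, 255, 255]' --delta_pos '[[3, -1.6, 0], [3, -1.6, 0], [3, -1.6, 0], [3.1, -1.6, 0], [0, 0, 0]]' --turn '[[0, 0, 0], [0, 0, 0], [0, 0, 0], [0, 0, 0], [0, 0, 0]]'

```text
time: 11.03
ee_pos: [0.481, 0.0435, 0.2181]
ee_rot: [[-0.999, 0.046, -0.009], [0.046, 0.999, -0.001], [0.009, -0.001, -1.0]]
ft_force: [-0.6, -0.7, -0.2]
gripper_width: -0.0004
finger_force: 0.0
```

Run:
```python
from h import *
where(); im=snap("scene","s10.png"); print(needle(im)); w=snap("wrist","w10.png"); print(proj("wrist",[G(-.0995,.1,.161),CAP+.062*np.array([0,0,1]),CAP]))
r=cv2.resize(rect("scene",im),(400,400)); cv2.imwrite("pics/v2.png",np.hstack([cv2.resize(w,(400,250)),cv2.resize(im[140:240,270:390],(300,250))]))
```

```text
t 11.03 gauge xyz mm [-110.6   98.5  218.1] F [-0.6 -0.7 -0.2] yaw err deg -0.1 tilt [-0.009 -0.001] w -0.0
(np.float64(3.17141506431889), array([113., 166.]), np.float64(3.2599792951974473))
[[325.62465098 223.45333823]
 [413.41874298 350.53584279]
 [395.6577948  299.37610865]]
```

View pics/v2.png

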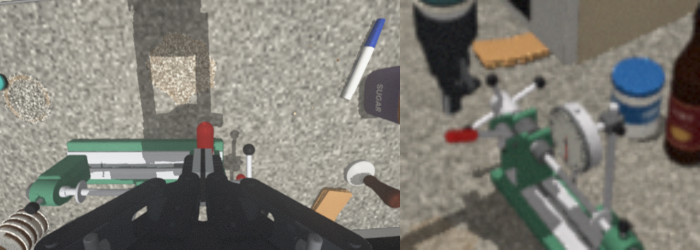

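The wrist view shows the red grip, at about (205,135), directly under the fingers. The needle still points down at the high spot.

Request:
servo_tool --jaw '[255, 255, 255, 255, 255]' --delta_pos '[[-0.3, 0.1, 2], [0, 0, 1.5], [0, 0, 0.8], [0, 0, 0.8], [0, 0, 0.8]]' --turn '[[0, 0, 0], [0, 0, 0], [0, 0, 0], [0, 0, 0], [0, 0, 0]]'

```text
time: 11.55
ee_pos: [0.4923, 0.046, 0.16]
ee_rot: [[-0.999, 0.045, 0.0], [0.045, 0.999, -0.0], [-0.0, -0.0, -1.0]]
ft_force: [-1.4, 0.2, 3.9]
gripper_width: -0.0001
finger_force: 1.7
```

Request:
servo_tool --jaw '[255, 255, 255, 255]' --delta_pos '[[0, 0, 0.7], [0, 0, 0.7], [0, 0, 0.3], [0, 0, 0]]' --turn '[[0, 0, 0], [0, 0, 0], [0, 0, 0], [0, 0, 0]]'

```text
time: 11.88
ee_pos: [0.4911, 0.0459, 0.1425]
ee_rot: [[-0.999, 0.045, -0.001], [0.045, 0.999, -0.0], [0.001, -0.0, -1.0]]
ft_force: [0.6, 0.0, -0.2]
gripper_width: 0.0003
finger_force: 0.0
```

Run:
```python
from h import *
where(); print(needle(snap("scene","s11.png")))
```

```text
t 11.88 gauge xyz mm [-100.7  101.3  142.5] F [ 0.6  0.  -0.2] yaw err deg -0.0 tilt [-0.001 -0.   ] w 0.0
(np.float64(3.1826123578928893), array([112., 168.]), np.float64(3.258337982848568))
```

Nearly down. Now I press in small steps and watch the force.

Request:
servo_tool --jaw '[255, 255, 255]' --delta_pos '[[0, 0, 0.3], [0, 0, 0.2], [0, 0, 0]]' --turn '[[0, 0, 0], [0, 0, 0], [0, 0, 0]]'

```text
time: 12.18
ee_pos: [0.492, 0.0458, 0.1386]
ee_rot: [[-0.999, 0.045, 0.001], [0.045, 0.999, -0.0], [-0.001, -0.0, -1.0]]
ft_force: [-0.8, -0.2, 2.9]
gripper_width: -0.0001
finger_force: 1.6
```

Request:
servo_tool --jaw '[255, 255, 255]' --delta_pos '[[0, 0, 0.2], [0, 0, 0], [0, 0, 0]]' --turn '[[0, 0, 0], [0, 0, 0], [0, 0, 0]]'

```text
time: 12.43
ee_pos: [0.4918, 0.0458, 0.137]
ee_rot: [[-0.999, 0.045, 0.001], [0.045, 0.999, -0.0], [-0.001, -0.0, -1.0]]
ft_force: [-2.8, 0.5, 7.4]
gripper_width: -0.0
finger_force: 3.6
```

Request:
servo_tool --jaw '[255, 255, 255]' --delta_pos '[[0, 0, 0.2], [0, 0, 0], [0, 0, 0]]' --turn '[[0, 0, 0], [0, 0, 0], [0, 0, 0]]'

```text
time: 12.68
ee_pos: [0.4918, 0.0458, 0.1355]
ee_rot: [[-0.999, 0.045, 0.001], [0.045, 0.999, -0.0], [-0.001, -0.0, -1.0]]
ft_force: [-4.3, 0.1, 12.5]
gripper_width: 0.0003
finger_force: 6.2
```

Request:
servo_tool --jaw '[255, 255, 255]' --delta_pos '[[0, 0, 0.15], [0, 0, 0], [0, 0, 0]]' --turn '[[0, 0, 0], [0, 0, 0], [0, 0, 0]]'

```text
time: 12.93
ee_pos: [0.4918, 0.0458, 0.1343]
ee_rot: [[-0.999, 0.045, 0.001], [0.045, 0.999, -0.0], [-0.001, -0.0, -1.0]]
ft_force: [-4.6, 0.3, 16.7]
gripper_width: 0.0001
finger_force: 8.5
```

Request:
servo_tool --jaw '[255, 255, 255, 255]' --delta_pos '[[0, 0, 0.15], [0, 0, 0.1], [0, 0, 0], [0, 0, 0]]' --turn '[[0, 0, 0], [0, 0, 0], [0, 0, 0], [0, 0, 0]]'

```text
time: 13.27
ee_pos: [0.4918, 0.0458, 0.1325]
ee_rot: [[-0.999, 0.045, 0.002], [0.045, 0.999, -0.0], [-0.002, -0.0, -1.0]]
ft_force: [-7.2, -0.5, 23.0]
gripper_width: 0.0001
finger_force: 12.3
```

Request:
servo_tool --jaw '[255, 255, 255, 255, 255]' --delta_pos '[[0, 0, -0.5], [0, 0, -1], [0, 0, -2], [0, 0, -3], [0, 0, -3]]' --turn '[[0, 0, 0], [0, 0, 0], [0, 0, 0], [0, 0, 0], [0, 0, 0]]'

```text
time: 13.68
ee_pos: [0.4907, 0.0458, 0.2261]
ee_rot: [[-0.999, 0.045, -0.002], [0.045, 0.999, -0.0], [0.002, -0.0, -1.0]]
ft_force: [0.8, -0.2, -0.1]
gripper_width: 0.0001
finger_force: 0.0
```

Request:
servo_tool --jaw '[255, 255, 255, 255, 255]' --delta_pos '[[3, 0, 0], [3, 0, 0], [0, 0, 0], [0, 0, 0], [0, 0, 0]]' --turn '[[0, 0, 0], [0, 0, 0], [0, 0, 0], [0, 0, 0], [0, 0, 0]]'

```text
time: 14.1
ee_pos: [0.4322, 0.0485, 0.2258]
ee_rot: [[-0.999, 0.045, 0.002], [0.045, 0.999, -0.0], [-0.002, -0.0, -1.0]]
ft_force: [0.1, -0.1, 0.0]
gripper_width: -0.0
finger_force: 0.0
```

Run:
```python
from h import *
where(); im=snap("scene","s12.png"); print(needle(im))
h=cv2.cvtColor(im,cv2.COLOR_BGR2HSV); M=(((h[...,0]<8)|(h[...,0]>172))&(h[...,1]>150)&(h[...,2]>90)).astype(np.uint8); M[:185]=0;M[215:]=0;M[:,:275]=0;M[:,306:]=0
p=np.argwhere(M);c=p.mean(0)[::-1];print("grip px",c,len(p))
for a in (0,.08,.5,.55,.6,.65): 
    t=np.arcsin(34/72)-a; print(a,proj("scene",[G(-.036-.072*np.cos(t),.1,.127+.072*np.sin(t))]))
cv2.imwrite("pics/v3.png",np.hstack([cv2.resize(rect("scene",im),(300,300)),cv2.resize(im[150:250,270:390],(360,300))]))
```

```text
t 14.10 gauge xyz mm [-159.6  101.3  225.8] F [ 0.1 -0.1  0. ] yaw err deg -0.0 tilt [ 0.002 -0.   ] w -0.0
(np.float64(3.2267523866310994), array([112., 170.]), np.float64(3.2630452298876724))
grip px [293.24528302 202.        ] 53
0 [[294.20132726 193.41637698]]
0.08 [[293.61315773 194.8026199 ]]
0.5 [[292.4954276  201.64530348]]
0.55 [[292.58545283 202.37470743]]
0.6 [[292.72207436 203.07933975]]
0.65 [[292.90468089 203.75751235]]
```

View pics/v3.png

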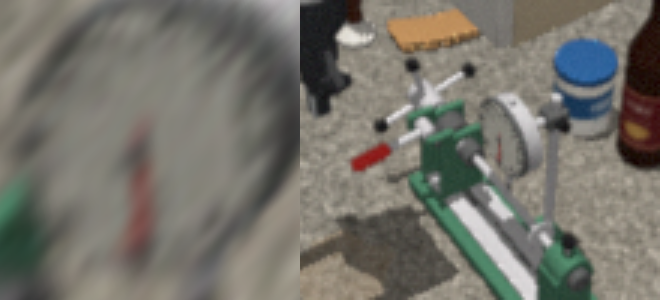

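The needle is at 3.23–3.26, straight down, and the lever is down at pixel (293,202). The pixels alone leave the lever angle uncertain, so I probe its height with a light touch.

Request:
servo_tool --jaw '[255, 255, 255, 255, 255]' --delta_pos '[[-3, 0, 0], [-3, 0, 0], [0, 0, 4], [0, 0, 3], [0, 0, 1.5]]' --turn '[[0, 0, 0], [0, 0, 0], [0, 0, 0], [0, 0, 0], [0, 0, 0]]'

```text
time: 14.57
ee_pos: [0.4913, 0.0457, 0.1371]
ee_rot: [[-0.999, 0.045, -0.003], [0.045, 0.999, 0.0], [0.003, -0.0, -1.0]]
ft_force: [-1.6, 0.1, 28.6]
gripper_width: -0.0
finger_force: 16.2
```

Request:
servo_tool --jaw '[255, 255, 255]' --delta_pos '[[0, 0, 0.4], [0, 0, 0], [0, 0, 0]]' --turn '[[0, 0, 0], [0, 0, 0], [0, 0, 0]]'

```text
time: 14.82
ee_pos: [0.4915, 0.0457, 0.1358]
ee_rot: [[-0.999, 0.045, -0.002], [0.045, 0.999, -0.0], [0.002, -0.0, -1.0]]
ft_force: [-3.2, -0.1, 4.8]
gripper_width: 0.0002
finger_force: 2.7
```

Request:
servo_tool --jaw '[255, 255, 255]' --delta_pos '[[0, 0, 0.2], [0, 0, 0], [0, 0, 0]]' --turn '[[0, 0, 0], [0, 0, 0], [0, 0, 0]]'

```text
time: 15.07
ee_pos: [0.4915, 0.0457, 0.1347]
ee_rot: [[-0.999, 0.045, -0.002], [0.045, 0.999, -0.0], [0.002, -0.0, -1.0]]
ft_force: [-5.2, -0.1, 11.9]
gripper_width: -0.0002
finger_force: 6.0
```

Request:
servo_tool --jaw '[255, 255, 255, 255, 255]' --delta_pos '[[0, 0, 0.2], [0, 0, 0.15], [0, 0, 0.1], [0, 0, 0], [0, 0, 0]]' --turn '[[0, 0, 0], [0, 0, 0], [0, 0, 0], [0, 0, 0], [0, 0, 0]]'

```text
time: 15.48
ee_pos: [0.4915, 0.0458, 0.1315]
ee_rot: [[-0.999, 0.045, -0.001], [0.045, 0.999, -0.0], [0.001, -0.0, -1.0]]
ft_force: [-8.7, -1.0, 27.1]
gripper_width: 0.0003
finger_force: 13.9
```

Request:
servo_tool --jaw '[255, 255, 255, 255, 255]' --delta_pos '[[0, 0, -0.5], [0, 0, -1], [0, 0, -3], [0, 0, -3], [0, 0, -2]]' --turn '[[0, 0, 0], [0, 0, 0], [0, 0, 0], [0, 0, 0], [0, 0, 0]]'

```text
time: 15.9
ee_pos: [0.4934, 0.0457, 0.2274]
ee_rot: [[-0.999, 0.045, 0.003], [0.045, 0.999, -0.0], [-0.003, -0.0, -1.0]]
ft_force: [0.7, -0.9, 0.2]
gripper_width: -0.0001
finger_force: 0.0
```

Request:
servo_tool --jaw '[255, 255, 255, 255, 255]' --delta_pos '[[3, 0, 0], [3, 0, 0], [0, 0, 0], [0, 0, 0], [0, 0, 0]]' --turn '[[0, 0, 0], [0, 0, 0], [0, 0, 0], [0, 0, 0], [0, 0, 0]]'

```text
time: 16.32
ee_pos: [0.4329, 0.0485, 0.2253]
ee_rot: [[-0.999, 0.045, 0.002], [0.045, 0.999, -0.0], [-0.002, -0.0, -1.0]]
ft_force: [0.3, 0.2, 0.5]
gripper_width: -0.0001
finger_force: 0.0
```

Run:
```python
from h import *
where()
for i in range(2): print(needle(snap("scene",f"s13{i}.png")))
```

```text
t 16.32 gauge xyz mm [-158.9  101.3  225.3] F [0.3 0.2 0.5] yaw err deg -0.0 tilt [ 0.002 -0.   ] w -0.0
(np.float64(3.2685551634147587), array([112., 168.]), np.float64(3.270099992701352))
(np.float64(3.2661521580185586), array([112., 167.]), np.float64(3.2694475772738008))
```

```bash
python3 -c "
from h import *
print(manip.finish_job())"
```

```text
the job is handed in; nothing more can be done
None
```

I turned the capstan just over one full turn one way, stopped it at the high spot (the needle reads about 3.27 rad against a highest of 3.26), pressed the lock lever down and handed the job in at about 16 s; the lever angle, about 0.6 rad, is estimated from touch and was not read directly, and no verdict came back.

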